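# Stop the feed track, close up the queue, release the stop

## Robot

A 7-joint arm with a two-finger parallel gripper is mounted at the origin on a cart in front of the work surface, level with it; the furniture and walls round the work are solid. World frame = base frame: x ahead of the robot, y to its left, z up, the work surface at z = 0. Lengths are in m, angles in rad, forces in N, time in s.
With the tool pointing down it reaches from about 0.425 to 0.925 m from the base axis. Payload 6.8 kg.
Tool frame: the origin (TCP) lies on the front face of the gripper's body, between the roots of the fingers; the fingertips stand 73 mm ahead of it and the grasp point (between the pads) lies 54 mm ahead of it; z points along the fingers, y is the direction in which the jaws open and shut (so a half turn about z gives the same grasp; the last joint's range is limited). The gripper opens to 85 mm and grips with 20 to 120 N. Pads are 22 mm wide; open, the fingers measure 114 mm over their backs; the gripper's body (76 mm by 85 mm) begins 54 mm behind the grasp point. The pads swing forward as they close: fully open they stand 13 mm farther back than shut.
Start: joints at [-1.408, 0.477, 0.022, 1.555, -0.011, 1.109, -0.083], TCP at [0.181, 0.65, 0.304] pointing down, gripper open.
Joint ranges: [-2.96, 2.96], [-0.34, 2.1], [-1.41, 1.46], [0.24, 2.44], [-1.37, 4.51], [0.17, 1.92], [-2.96, 2.96]. Speed limits (rad/s): [2.39, 2.39, 3.14, 3.14, 3.14, 3.14, 3.14].

## Interface

Orientations are given as a unit quaternion [w, x, y, z].
In Python, from station import get_obs, read_camera, hand_in, spot_in, cut_out, spot_point gives the robot as it stands. The module is installed in compiled form; this text tells all that it offers.
- The arm moves only by the tool move_arm, never from a script. Its arguments are lists of equal length, an entry for each row: "gripper": the opening, from 0 (shut) to 1 (fully open); "xyz": the shift along the tool's x, y, z in cm, a list of three; "twist": the turn about the tool's z in rad. A call has 1 to 5 rows; each row is the pose to reach, as a shift and turn from the pose commanded when the call began, along the tool's axes at that moment; what a row does not reach only later rows make up. A row lasts 1/12 s, in which the tool goes at most 41.7 mm and 7.16 degrees, less where a joint would pass 70% of its speed; a pose out of reach is approached as far as the arm can. A call with a gripper value outside its range is refused whole. The fingers move at their own pace and stop on an object; "squeeze" is the grip in N (left out, the last holds). Time passes only in rows, so rows that repeat a pose let the fingers close. It gives the time, the measured TCP pose, the force and the opening at its end, in the units of the state.
- get_obs(): the state, without advancing time (a new reading comes with each control period).
- read_camera(name): name is "side" or "top" or "wrist"; returns a dict with "pixels" (400x640x3 uint8, red, green, blue), "fx", "fy", "cx", "cy" (pixels), "k1" (the pictures are not rectified: a ray, as slopes to the right and down, at radius r is drawn at 1 + k1 r^2 times it, then the intrinsics apply), "R" (3x3) and "t" (3): a world point X has camera coordinates R X + t. Camera axes: x right, y down, z forward; pixel columns grow to the right and rows downward; lengths in m; the calibration is good to about 2 mm. A picture is of the moment at which its call begins. There is no depth.
- hand_in(): hands the job in, once; it reports no verdict.
Trained networks look in the newest picture that a camera, given by its name, has taken for a name from the list of things; names that differ only in an ending like _2 or _b are one class to them, and where a whole thing is asked for, a point or a joint stands for the part that bears it (a point fixed in the world has none). Each returns a list of dicts, best first, with "p" (0 to 1); they miss things now and then, are a little off and sometimes report something else, mostly with a low value. They report only what shows in the picture. A call takes as long as a camera call. They do not tell look-alikes from the thing itself.
- spot_in(query, camera): "centre" ([x, y, z] in m, in world coordinates, good to about 4 mm: the middle of the surface that is visible of it).
- cut_out(query, camera): "pixels" (400x640 bool, what is visible of it).
- spot_point(query, camera): "centre" ([x, y, z] in m, in world coordinates, good to about 4 mm: a listed point, or the origin of a listed thing).
The state is a dict: "t": time; "q": joint angles; "joint_vel": joint speeds; "joint_torque": joint torques, N m; "eef_pos": TCP position; "tool_rot": TCP orientation; "contact_force": force on the tool from outside, world axes, zero at the start; "torque": the same for the moment, N m; "gripper_width": opening from 0.0 (shut) to 1.0 (fully open).
Only numpy, scipy, OpenCV 4.12 (cv2) and the standard library are available. Lean on these libraries where they do the work, as an engineer would, in place of code of your own. Each camera call takes 0.05 s, during which the arm holds its last target.

## Task

A turned cup has hung back on the feed track. Press in the three-lobed stop button until it stays in, then push the hung-back cup along the track until the row is closed up against the end stop, and only then twist the stop button clockwise so that it springs out again. Nothing is picked up: the cups stay standing on the track and are moved only while the stop button is in. Leave the round start button, the bottle and the spanner alone.

Things in the scene. Friction and masses are not known exactly. Their poses are not given: they have to be found in the camera images.
- stop_box: Grey box 92 x 92 x 60 mm with the black three-lobed stop button on top. Fixed on a 3 mm steel strip, 118 mm (centre to centre, along its x axis) from the start box; the two swap places. Origin: centre of its underside; z up. Seen from above, the untwisted button's lobes point 0, 120 and 240 degrees counter-clockwise from the x axis.
- stop_top (a point): Middle of the top of the stop button's head, 36 mm above its box when out. Head: hub 48 mm across with three lobes, 20 mm wide with round ends, reaching 38 mm from the axis; a fingertip fits beside the hub between two lobes. Lobes stand 14 to 32 mm above the box top when out, 7 mm lower when latched. Turns and sinks with the button.
- stop_press (a joint): How far the stop button is pressed in, m: 0 out, 0.011 at the bottom of its travel. Past about 0.0075 it snaps in and latches, and then stays at about 0.007 by itself. Pressing it in takes 6 to 18 N, most about half-way.
- stop_twist (a joint): How far the stop button's head is turned clockwise seen from above, rad: 0 at rest, 0.9 at most; a spring turns it back (0.04 to 0.11 N m). When latched in, turning it past about 0.55 frees the latch and the button springs out. It turns by pushing a lobe sideways, and only clockwise from rest.
- start_box: The same grey box with the start button: a black plain round palm button 76 mm across, no lobes. Origin: centre of the underside. Leave it alone.
- start_press (a joint): How far the start button is pressed in, m: 0 out, 0.011 bottom; it springs back. To stay at 0.
- feeder: Fixed feed track: grey foot, leaf springs, straight steel track 280 x 56 mm along its x axis. Origin: middle of its underside; z up. Track floor 85 mm up, guide rails 12 mm high and 39 mm apart; end stop 28 mm high at the +x end, inner face at x = 0.130. With the row closed up the cups' centres are at x = 0.112, 0.077 and 0.042.
- cup_back_mid (a point): The turned aluminium cup that hung back: 43 mm high, flange 36 mm across near its foot; the point is its centre, half-way up (21.5 mm above the track's floor). It starts 40 to 95 mm behind its place in the row, towards the -x end of the track.
- cup_second_mid (a point): The same kind of cup, second in the row; its centre.
- cup_front_mid (a point): The same kind of cup, first in the row, at the end stop; its centre.
- threadlock: Red bottle 34 x 32 x 98 mm, standing beyond the buttons. Bystander; its origin is at its foot.
- spanner: Open-ended spanner 137 x 30 x 8 mm lying flat between the track and the buttons. Bystander; its origin is at its middle.
There are look-alikes about, which are no part of the job. What is shaped like the part that bears cup_front_mid but orange is not meant.

How it is judged:
On the way, in this order (a step that is already met when the one before it is completed fails the run):
1. the stop button is latched in and stays in by itself (value of joint stop_press above 0.005 m and contact force between each of the fingers, the arm and stop_box below 0.3 N), for 0.3 s.
2. with the stop still in, the row of cups is closed up against the end stop (value of joint stop_press above 0.005 m and x of cup_back_mid in the frame of feeder above 0.0385 m and x of cup_second_mid in the frame of feeder above 0.0748 m and x of cup_front_mid in the frame of feeder above 0.1105 m), for 0.3 s.
3. the stop button is twisted clockwise (value of joint stop_twist above 0.3 rad), for 0.05 s.
At the end, for the whole second after the job is handed in: The stop button is out again (pressed in less than 1.5 mm) and has turned back (less than 0.15 rad); the three cups stand upright on the track in a closed row at the end stop, with no gaps (about 3 mm in all is allowed) (value of joint stop_press below 0.0015 m and value of joint stop_twist below 0.15 rad and x of cup_back_mid in the frame of feeder above 0.0385 m and x of cup_second_mid in the frame of feeder above 0.0748 m and x of cup_front_mid in the frame of feeder above 0.1105 m and angle between each of cup_back_mid, cup_second_mid, cup_front_mid's own z axis and vertical below 0.1 rad and z of cup_back_mid in the frame of feeder between 0.103 and 0.11 m); the robot touches nothing.
It fails at once if the start button is pressed (value of joint start_press above 0.002 m).
It fails at once if a cup is moved while the stop button is out (value of joint stop_press below 0.004 m and ((distance of cup_back_mid from where it was at the start of the episode above 0.006 m and x of cup_back_mid in the frame of feeder below 0.0385 m) or distance of any of cup_second_mid, cup_front_mid from where it was at the start of the episode above 0.006 m)).
It fails at once if a cup is lifted off the track (z of any of cup_back_mid, cup_second_mid, cup_front_mid in the frame of feeder above 0.1145 m).
It fails at once if a cup is tipped over (angle between any of cup_back_mid, cup_second_mid, cup_front_mid's own z axis and vertical above 0.4 rad).
It fails at once if the bottle or the spanner is disturbed (distance of any of threadlock, spanner from where it was at the start of the episode above 0.02 m).
It also fails if it takes over 67 s, if anything falls off the work surface, if the arm or the gripper's body presses on something with over 40 N, if the wrist force passes 120 N, or if a joint passes its speed limit or range.

## Working session

There is one attempt and no reset: what is moved stays moved. The work goes in short steps, Python scripts to look and compute and a tool call to move; the robot and the scene stay as the last step left them, time stands still between calls to the robot, and variables do not carry over. Pictures are saved under pics/ and viewed, and the job is handed in when it is done.

Besides the shell and the picture viewer there is one more tool, called as name(argument=value, ...), one argument or row to a line, values as JSON. move_arm: Moves the arm, as the interface text tells. Its arguments: {"type":"object","properties":{"gripper":{"type":"array","items":{"type":"number"}},"xyz":{"type":"array","items":{"type":"array","items":{"type":"number"}}},"twist":{"type":"array","items":{"type":"number"}},"squeeze":{"type":"number"}},"required":["gripper","xyz","twist"]}

```bash
mkdir -p pics
cat > h.py <<'E'
import numpy as np, cv2
from station import *
def save(n,f):
    c=read_camera(n); cv2.imwrite('pics/'+f,c['pixels'][:,:,::-1]); return c
E
python3 - <<'E'
from h import *
np.set_printoptions(precision=4,suppress=True)
o=get_obs(); print(o['t'],o['eef_pos'],o['tool_rot'],o['contact_force'],o['gripper_width'])
for n in ['top','side']:
    c=save(n,n+'1.png'); print(n,c['fx'],c['k1'],-c['R'].T@c['t'])
    for q in ['stop_box','stop_top','start_box','feeder','cup_back_mid','threadlock','spanner']:
        print(q,[(np.round(d['centre'],4).tolist(),round(d['p'],2)) for d in spot_point(q,n)][:6])
print(get_obs()['t'])
E
```

```text
0.0 [0.1804 0.65   0.303 ] [-0.      0.1349  0.9909 -0.0009] [ 0.189  -0.1594  0.3782] 0.9962366759722336
top 435.35402095404004 0.022495655012117012 [0.4012 0.1513 0.9341]
stop_box [([0.46, 0.0259, 0.005], 0.95)]
stop_top [([0.4661, 0.0315, 0.1003], 0.97)]
start_box [([0.5808, 0.006, 0.0041], 0.96)]
feeder [([0.5571, 0.2648, -0.002], 0.63)]
cup_back_mid [([0.5371, 0.269, 0.1019], 0.76)]
threadlock [([0.675, 0.1268, 0.0023], 0.53)]
spanner [([0.4808, 0.1486, 0.0012], 0.64), ([0.6308, 0.2559, 0.1051], 0.53)]
side 476.61660152695134 0.038820442129095266 [-0.0568 -0.2798  0.6286]
stop_box [([0.462, 0.0304, 0.0007], 0.84)]
stop_top [([0.4677, 0.0228, 0.0993], 0.97)]
start_box [([0.5833, 0.0046, 0.0022], 0.77)]
feeder [([0.5603, 0.2691, -0.0008], 0.81)]
cup_back_mid [([0.5391, 0.2692, 0.1054], 0.83)]
threadlock [([0.677, 0.1242, 0.0006], 0.87)]
spanner [([0.4782, 0.1461, -0.0008], 0.74)]
0.8
```

View pics/top1.png

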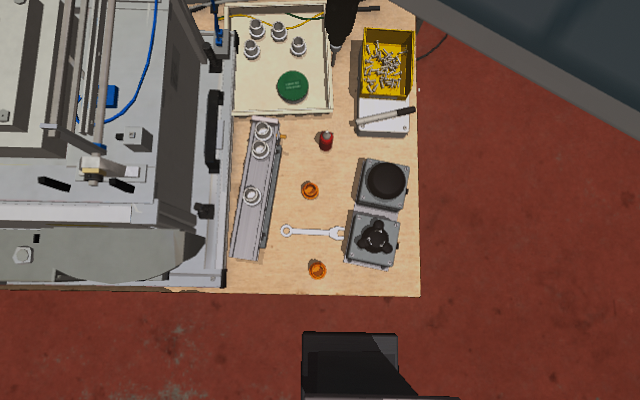

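View pics/side1.png

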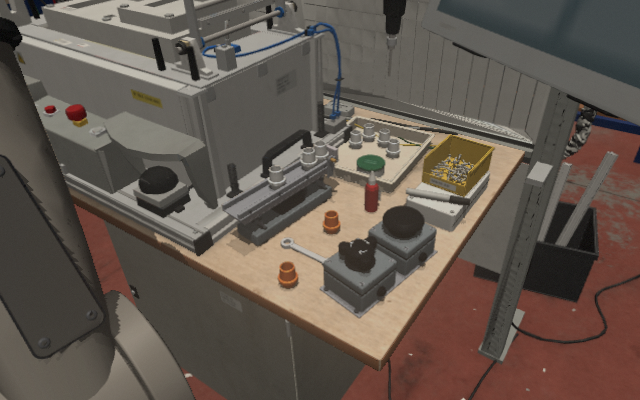

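Run:
```python
import cv2
a=cv2.imread('pics/top1.png'); b=cv2.imread('pics/side1.png')
cv2.imwrite('pics/t_crop.png',cv2.resize(a[90:290,190:430],None,fx=3.3,fy=3,interpolation=cv2.INTER_CUBIC)[:600,:792])
cv2.imwrite('pics/s_crop.png',cv2.resize(b[120:320,200:460],None,fx=3,fy=3,interpolation=cv2.INTER_CUBIC))
```

```text
(no output)
```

View pics/t_crop.png

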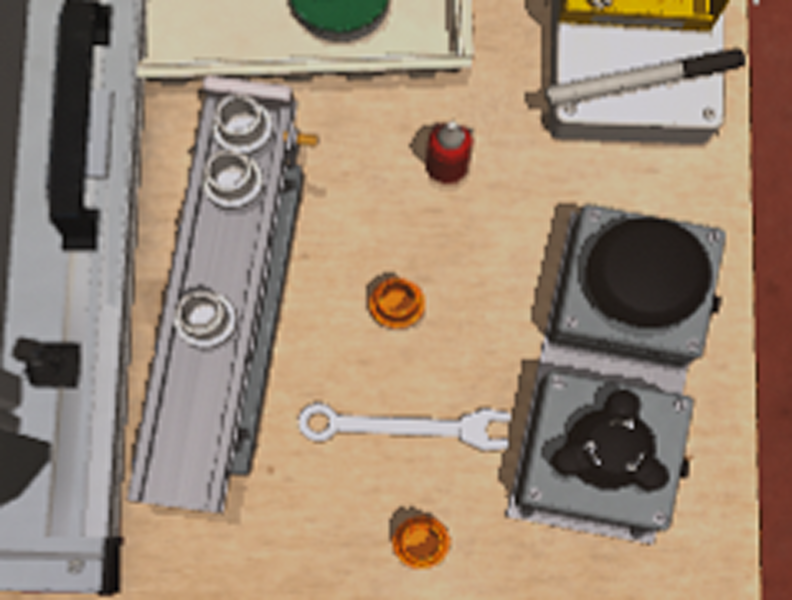

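View pics/s_crop.png

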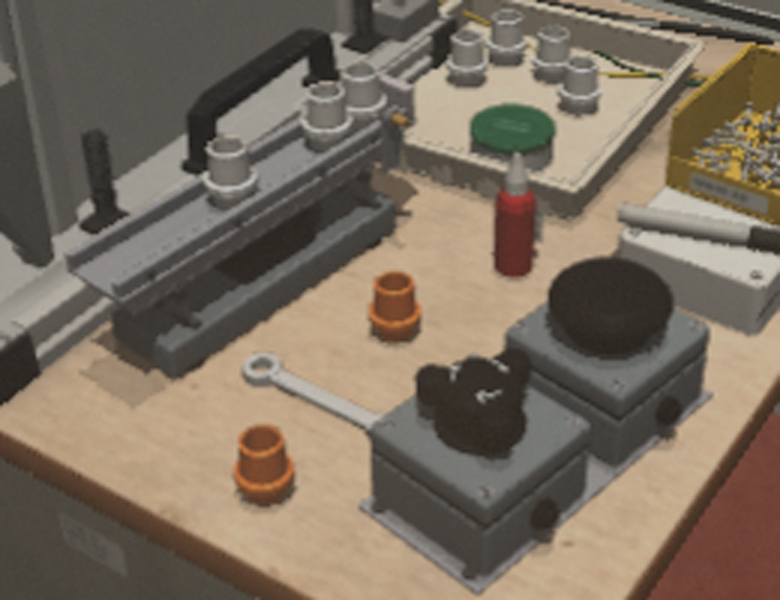

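```bash
cat >> h.py <<'E'
def ray(c,px):
    u=np.array([(px[0]-c['cx'])/c['fx'],(px[1]-c['cy'])/c['fy']]); s=u.copy()
    for _ in range(20): s=u/(1+c['k1']*(s@s))
    d=c['R'].T@np.array([s[0],s[1],1]); return -c['R'].T@c['t'], d/np.linalg.norm(d)
def tri(c1,p1,c2,p2):
    a,d=ray(c1,p1); b,e=ray(c2,p2)
    s=np.linalg.lstsq(np.stack([d,-e],1),b-a,rcond=None)[0]
    return (a+s[0]*d+b+s[1]*e)/2, np.linalg.norm(a+s[0]*d-b-s[1]*e)
def atz(c,p,z):
    a,d=ray(c,p); return a+d*(z-a[2])/d[2]
def proj(c,X):
    x=c['R']@np.asarray(X)+c['t']; s=x[:2]/x[2]; s=s*(1+c['k1']*(s@s)); return np.array([c['fx']*s[0]+c['cx'],c['fy']*s[1]+c['cy']])
E
python3 - <<'E'
from h import *
np.set_printoptions(precision=4,suppress=True)
T=read_camera('top');S=read_camera('side')
def tc(x,y): return (190+x/3.3,90+y/3)
def sc(x,y): return (200+x/3,120+y/3)
for n,a,b in [('handle far',tc(85,10),sc(325,35)),('handle near',tc(75,240),sc(197,110)),('bracket',tc(22,350),sc(95,135)),
  ('track near L',tc(132,500),sc(70,262)),('track near R',tc(222,512),sc(125,303)),
  ('lobe0',tc(627,393),sc(515,362)),('tall body',(185,190),(205,143)),('tall edge near',(195,203),(318,45))]:
    print(n,*tri(T,a,S,b))
for q in ['cup_back_mid','feeder','stop_top']:
  for n in ['top','side']:
    print(q,n,[(np.round(d['centre'],4).tolist(),round(d['p'],2)) for d in spot_in(q,n)])
    for d in cut_out(q,n):
        m=d['pixels']; ys,xs=np.nonzero(m); print('   ',round(d['p'],2),m.sum(),xs.min(),xs.max(),ys.min(),ys.max(),xs.mean(),ys.mean())
# track floor edges, end stop in top
for n,p in [('endstopL',tc(205,92)),('endstopR',tc(294,98)),('nearL',tc(132,500)),('nearR',tc(222,512))]: print(n,atz(T,p,.09),atz(T,p,.113))
E
```

```text
handle far [0.7547 0.3498 0.0871] 0.006422790590351233
handle near [0.5906 0.343  0.1027] 0.0066921797079631555
bracket [0.5156 0.3676 0.1131] 0.004038458068238584
track near L [0.423  0.3048 0.0881] 0.0023023371799235394
track near R [0.4166 0.2531 0.0814] 0.002280275789898464
lobe0 [0.496  0.0184 0.0865] 0.004167652585182843
tall body [0.5188 0.3974 0.1571] 0.05127168629913272
tall edge near [0.5204 0.2317 0.3905] 0.1527259418367869
cup_back_mid top [([0.5357, 0.2669, 0.0993], 0.62), ([0.6292, 0.2564, 0.1086], 0.28)]
    0.5 280 243 261 187 205 252.0 196.22142857142856
    0.37 661 358 391 220 253 376.1391830559758 238.61573373676248
cup_back_mid side [([0.5294, 0.2623, 0.1115], 0.8), ([0.454, 0.0191, 0.0918], 0.61)]
    0.59 351 267 284 164 188 275.4472934472935 176.15099715099714
    0.25 286 300 316 148 169 307.88461538461536 158.58391608391608
feeder top [([0.5382, 0.2617, 0.0827], 0.61)]
    0.8 4021 229 285 115 260 256.83735389206663 195.60507336483462
feeder side [([0.5257, 0.2473, 0.0707], 0.88)]
    0.71 4981 222 337 144 244 280.11644248142943 199.49307367998395
    0.62 281 301 316 147 169 308.06761565836297 158.08185053380782
stop_top top [([0.4619, 0.0292, 0.0946], 0.58)]
    0.84 719 357 392 220 253 375.84561891515995 238.894297635605
stop_top side [([0.4544, 0.0177, 0.0951], 0.62)]
    0.98 786 338 376 236 267 359.50763358778624 250.2417302798982
endstopL [0.6951 0.2751 0.09  ] [0.6871 0.2717 0.113 ]
endstopR [0.6922 0.2205 0.09  ] [0.6843 0.2186 0.113 ]
nearL [0.4222 0.3053 0.09  ] [0.4216 0.3011 0.113 ]
nearR [0.4156 0.2528 0.09  ] [0.4152 0.2501 0.113 ]
```

Run:
```python
from h import *
np.set_printoptions(precision=4,suppress=True)
T=read_camera('top');S=read_camera('side')
g=cv2.resize(T['pixels'][110:215,225:300,::-1],None,fx=7,fy=5.7,interpolation=cv2.INTER_CUBIC)
# overlay predicted flange/rim circles
def ov(c,im,x0,y0,fx,fy,P,r,z,col):
    pts=[]
    for a in np.linspace(0,2*np.pi,60):
        p=proj(c,[P[0]+r*np.cos(a),P[1]+r*np.sin(a),z]); pts.append([(p[0]+.5-x0)*fx,(p[1]+.5-y0)*fy])
    cv2.polylines(im,[np.int32(pts)],True,col,1)
O=np.array([.5575,.2645]);a=np.radians(-6.5);ex=np.array([np.cos(a),np.sin(a)]);ey=np.array([-ex[1],ex[0]])
g=cv2.resize(T['pixels'][110:265,225:300,::-1],None,fx=3.8,fy=3.8,interpolation=cv2.INTER_CUBIC)
h=cv2.resize(S['pixels'][140:215,220:345,::-1],None,fx=4,fy=4,interpolation=cv2.INTER_CUBIC)
for xc in [.112,.077,-.0195]:
    P=O+ex*xc
    for c,im,x0,y0,f in [(T,g,225,110,3.8),(S,h,220,140,4)]:
        ov(c,im,x0,y0,f,f,P,.018,.095,(0,0,255)); ov(c,im,x0,y0,f,f,P,.012,.128,(0,255,0))
for c,im,x0,y0,f in [(T,g,225,110,3.8),(S,h,220,140,4)]:
    q=[proj(c,[*(O+ex*x+ey*y),.085]) for x,y in [(-.14,-.028),(.14,-.028),(.14,.028),(-.14,.028)]]
    cv2.polylines(im,[np.int32([[(p[0]+.5-x0)*f,(p[1]+.5-y0)*f] for p in q])],True,(255,0,0),1)
o=np.zeros((600,800,3),np.uint8);o[:g.shape[0],:g.shape[1]]=g;o[:h.shape[0],290:290+h.shape[1]]=h[:, :510]
cv2.imwrite('pics/ov1.png',o)
```

```text
(no output)
```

View pics/ov1.png

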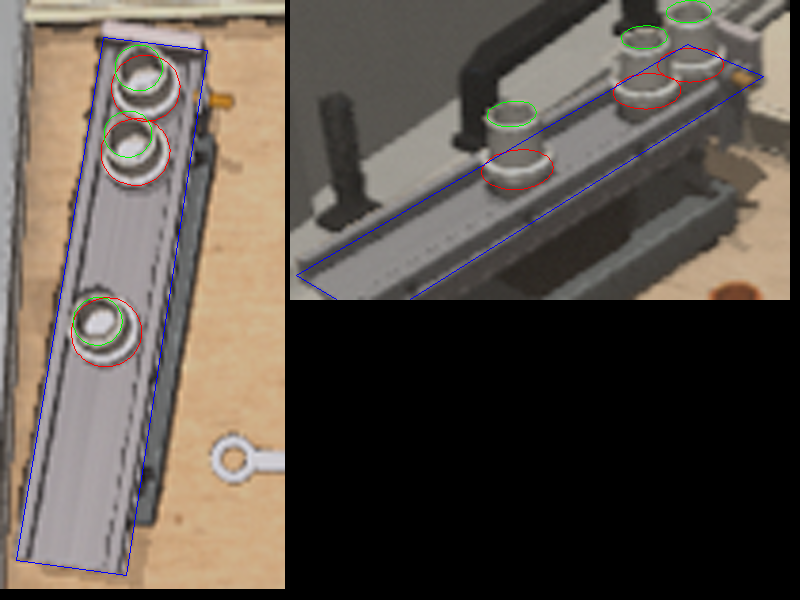

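```bash
cat > ovb.py <<'E'
from h import *
import sys
def run(C,ang,top,f,name,x0=(340,200),s0=(320,225)):
    T=read_camera('top');S=read_camera('side'); ims=[]
    for c,(X,Y) in [(T,x0),(S,s0)]:
        k=5; im=cv2.resize(c['pixels'][Y:Y+80,X:X+78,::-1],None,fx=k,fy=k,interpolation=cv2.INTER_CUBIC)
        def pl(pts,col):
            cv2.polylines(im,[np.int32([[(p[0]+.5-X)*k,(p[1]+.5-Y)*k] for p in [proj(c,P) for P in pts]])],True,col,1)
        t=np.linspace(0,2*np.pi,50)
        pl([[C[0]+.024*np.cos(a),C[1]+.024*np.sin(a),top] for a in t],(0,255,0))
        for b in [0,2.0944,4.1888]:
            e=np.array([np.cos(ang+b),np.sin(ang+b)]);m=np.array(C)+.028*e
            pl([[m[0]+.01*np.cos(a),m[1]+.01*np.sin(a),top-.004] for a in t],(0,0,255))
        ex=np.array([np.cos(f),np.sin(f)]);ey=np.array([-ex[1],ex[0]])
        pl([[*(np.array(C)+.046*(u*ex+v*ey)),.063] for u,v in [(1,1),(1,-1),(-1,-1),(-1,1)]],(255,255,0))
        ims.append(im)
    cv2.imwrite('pics/'+name,np.hstack(ims))
E
python3 - <<'E'
from ovb import *
run((.4635,.0275),np.radians(-10.8),.099,np.radians(-10.8),'ovb1.png')
E
```

```text
(no output)
```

View pics/ovb1.png

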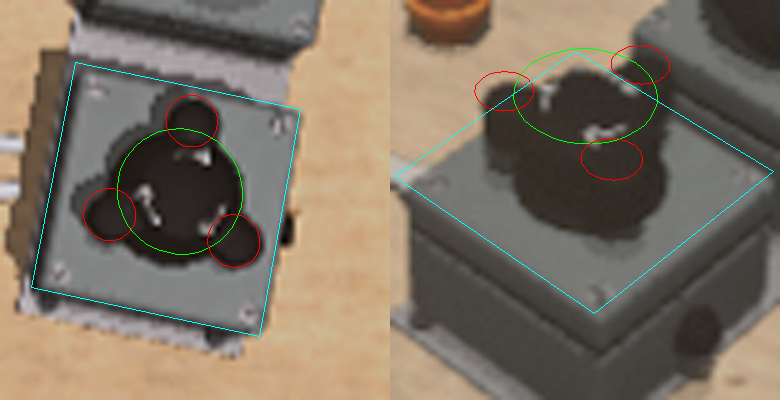

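move_arm(
  gripper=[0, 0, 0, 0, 0],
  xyz=[
    [0, 0, -4],
    [0, 0, -8],
    [-3, -3, -10],
    [-6, -6, -10],
    [-9, -9, -10],
  ],
  twist=[0, 0, -0.05, -0.1, -0.157],
  squeeze=20,
)

```text
t: 2.12
eef_pos: [0.2404, 0.5448, 0.4058]
tool_rot: [0.001, 0.055, 0.998, 0.002]
contact_force: [1.3, -0.5, 0.0]
gripper_width: 0.3
```

move_arm(
  gripper=[0, 0, 0, 0, 0],
  xyz=[
    [-2.6, -3.2, 0],
    [-5.2, -6.4, 0],
    [-7.8, -9.6, 0],
    [-10.4, -12.8, 0],
    [-13.0, -16.0, 0],
  ],
  twist=[0, 0, 0, 0, 0],
)

```text
t: 2.53
eef_pos: [0.3518, 0.3694, 0.4042]
tool_rot: [0.0, 0.057, 0.998, 0.0]
contact_force: [1.8, 0.2, -0.2]
gripper_width: -0.0
```

move_arm(
  gripper=[0, 0, 0, 0, 0],
  xyz=[
    [-1.8, -3.7, 0],
    [-3.6, -7.4, 0],
    [-5.4, -11.1, 0],
    [-7.2, -14.8, 0],
    [-9.0, -18.5, 0],
  ],
  twist=[0, 0, 0, 0, 0],
)

```text
t: 2.95
eef_pos: [0.4197, 0.1752, 0.4042]
tool_rot: [0.0, 0.057, 0.998, 0.0]
contact_force: [0.9, -0.6, -0.2]
gripper_width: 0.002
```

move_arm(
  gripper=[0, 0, 0, 0, 0],
  xyz=[
    [-1.5, -3, 0],
    [-3, -6, 2],
    [-4.5, -9, 5],
    [-6, -12, 8],
    [-6.0, -14.0, 11],
  ],
  twist=[0, 0, 0, 0, 0],
)

```text
t: 3.37
eef_pos: [0.4654, 0.0296, 0.2949]
tool_rot: [0.003, 0.058, 0.998, 0.0]
contact_force: [-0.0, 1.1, -0.5]
gripper_width: -0.001
```

move_arm(
  gripper=[0, 0, 0, 0, 0],
  xyz=[
    [0, 0, 3],
    [0, 0, 6],
    [0, 0, 8],
    [0, 0, 8],
    [0, 0, 8],
  ],
  twist=[0, 0, 0, 0, 0],
)

```text
t: 3.78
eef_pos: [0.4629, 0.0316, 0.2142]
tool_rot: [-0.001, 0.057, 0.998, -0.0]
contact_force: [-0.0, 0.9, 0.7]
gripper_width: -0.004
```

Run:
```python
from h import *
np.set_printoptions(precision=4,suppress=True)
o=get_obs(); print(o['t'],o['eef_pos'],o['tool_rot'],o['q'],o['contact_force'])
save('top','t2.png');save('side','s2.png');save('wrist','w2.png')
a=[cv2.imread('pics/'+f) for f in ['t2.png','s2.png']]
cv2.imwrite('pics/c2.png',np.hstack([cv2.resize(a[0][170:290,310:440],None,fx=3,fy=3),cv2.resize(a[1][150:270,300:430],None,fx=3,fy=3)]))
```

```text
3.7833 [0.4629 0.0316 0.2142] [-0.0009  0.057   0.9984 -0.0005] [-0.5889  0.2666  0.451   2.1547 -0.1676  0.7549  1.4277] [-0.0115  0.8855  0.6978]
```

View pics/s2.png

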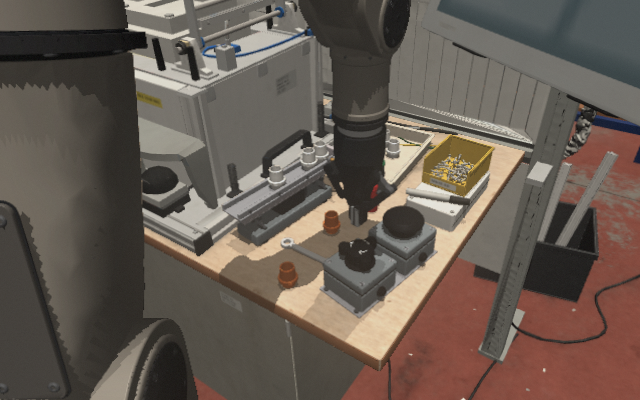

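View pics/w2.png

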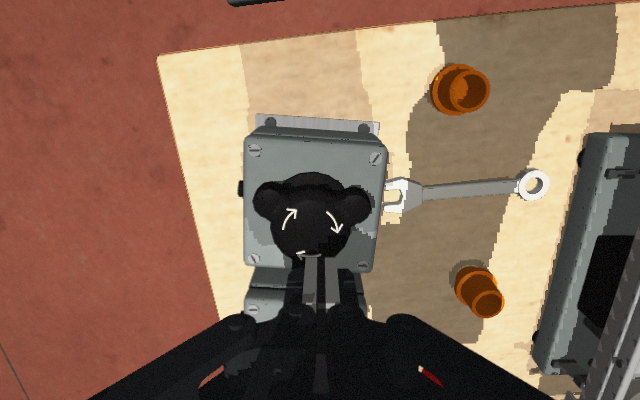

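move_arm(
  gripper=[0, 0, 0, 0, 0],
  xyz=[
    [-0.1, -0.4, 1.5],
    [-0.1, -0.4, 3.0],
    [-0.1, -0.4, 3.8],
    [-0.1, -0.4, 4.2],
    [-0.1, -0.4, 4.4],
  ],
  twist=[0, 0, 0, 0, 0],
)

```text
t: 4.35
eef_pos: [0.4641, 0.028, 0.1709]
tool_rot: [0.0, 0.057, 0.998, 0.0]
contact_force: [-3.5, -0.9, 11.3]
gripper_width: 0.001
```

move_arm(
  gripper=[0, 0, 0, 0, 0],
  xyz=[
    [0, 0, 0.2],
    [0, 0, 0.4],
    [0, 0, 0.6],
    [0, 0, 0.8],
    [0, 0, 0.9],
  ],
  twist=[0, 0, 0, 0, 0],
)

```text
t: 4.77
eef_pos: [0.4642, 0.0279, 0.1626]
tool_rot: [0.0, 0.057, 0.998, 0.001]
contact_force: [-3.0, -0.1, 9.0]
gripper_width: 0.001
```

move_arm(
  gripper=[0, 0, 0, 0],
  xyz=[
    [0, 0, 0.1],
    [0, 0, 0.2],
    [0, 0, 0.3],
    [0, 0, 0.3],
  ],
  twist=[0, 0, 0, 0],
)

```text
t: 5.1
eef_pos: [0.4642, 0.0279, 0.1601]
tool_rot: [0.0, 0.057, 0.998, 0.001]
contact_force: [-5.3, -0.5, 15.6]
gripper_width: 0.004
```

move_arm(
  gripper=[0, 0, 0, 0, 0],
  xyz=[
    [0, 0, -0.3],
    [0, 0, -1.5],
    [0, 0, -4],
    [0, 0, -7],
    [0, 0, -10],
  ],
  twist=[0, 0, 0, 0, 0],
)

```text
t: 5.52
eef_pos: [0.4637, 0.0275, 0.2601]
tool_rot: [0.0, 0.057, 0.998, -0.0]
contact_force: [0.8, 1.9, -0.7]
gripper_width: 0.001
```

move_arm(
  gripper=[0, 0, 0, 0, 0],
  xyz=[
    [0, 3.5, -1],
    [0, 7, -2],
    [0, 10.5, -2],
    [0, 14, -2],
    [0, 14, -2],
  ],
  twist=[0, 0, 0, 0, 0],
)

```text
t: 5.93
eef_pos: [0.48, 0.1749, 0.2798]
tool_rot: [0.001, 0.052, 0.999, 0.002]
contact_force: [0.5, 1.2, -0.9]
gripper_width: 0.001
```

Run:
```python
from ovb import *
np.set_printoptions(precision=4,suppress=True)
o=get_obs(); print(o['t'],o['eef_pos'],o['tool_rot'],o['q'],o['contact_force'])
run((.4635,.0275),np.radians(-10.8),.092,np.radians(-10.8),'ovb2.png')
save('side','s3.png')
for n in ['top','side']: print([(np.round(d['centre'],4).tolist(),round(d['p'],2)) for d in spot_point('stop_top',n)])
```

```text
5.9333 [0.48   0.1749 0.2798] [0.0013 0.0521 0.9986 0.0022] [-0.8083  0.2391  0.3971  1.9927 -0.1182  0.9267  1.1159] [ 0.5326  1.2013 -0.9153]
[([0.4635, 0.0263, 0.0917], 0.77)]
[([0.4638, 0.0231, 0.0919], 0.84)]
```

View pics/ovb2.png

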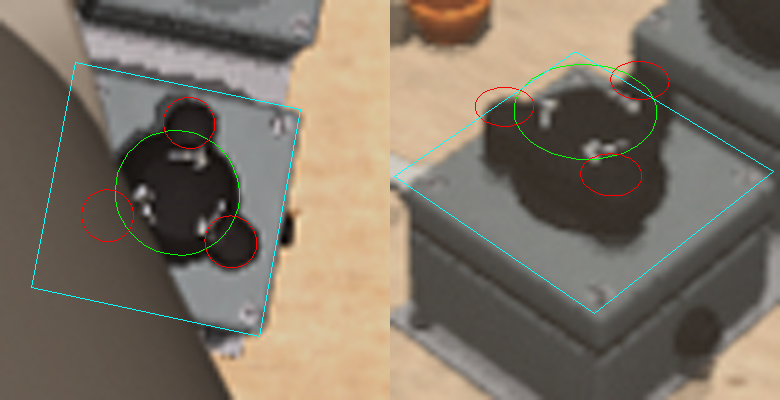

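move_arm(
  gripper=[0, 0, 0, 0, 0],
  xyz=[
    [-0.2, 3.5, 0],
    [-0.4, 7, 0],
    [-0.6, 9.9, 1.5],
    [-0.6, 9.9, 4.5],
    [-0.6, 9.9, 6],
  ],
  twist=[0, 0, 0, 0, 0],
)

```text
t: 6.6
eef_pos: [0.4963, 0.2651, 0.2163]
tool_rot: [-0.001, 0.056, 0.998, -0.0]
contact_force: [-1.0, -1.6, -0.7]
gripper_width: 0.001
```

Run:
```python
from h import *
np.set_printoptions(precision=4,suppress=True)
o=get_obs(); print(o['t'],o['eef_pos'],o['tool_rot'],o['contact_force'])
save('top','t4.png');save('side','s4.png')
a=[cv2.imread('pics/'+f) for f in ['t4.png','s4.png']]
cv2.imwrite('pics/c4.png',np.hstack([cv2.resize(a[0][100:270,210:310],None,fx=3.5,fy=3.5),cv2.resize(a[1][100:270,215:340],None,fx=3.5,fy=3.5)])[:600,:800])
print([(np.round(d['centre'],4).tolist(),round(d['p'],2)) for d in spot_point('cup_back_mid','side')])
```

```text
6.6 [0.4963 0.2651 0.2163] [-0.0006  0.0561  0.9984 -0.0004] [-1.0343 -1.6218 -0.7438]
[([0.5368, 0.2685, 0.1049], 0.9)]
```

View pics/c4.png

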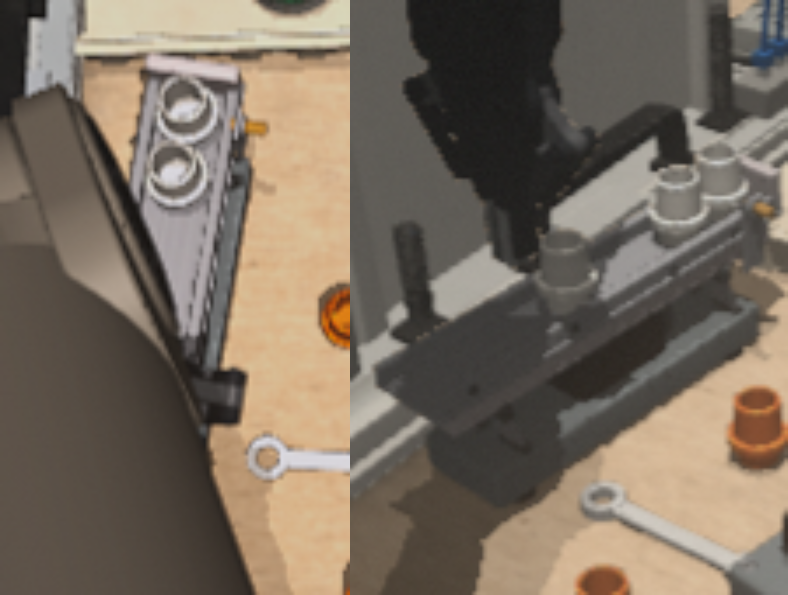

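move_arm(
  gripper=[0, 0, 0, 0, 0],
  xyz=[
    [0, 0.7, 1],
    [0, 0.7, 2.5],
    [0, 0.7, 3.8],
    [0, 0.7, 4.5],
    [0, 0.7, 4.5],
  ],
  twist=[0, 0, 0, 0, 0],
)

```text
t: 7.17
eef_pos: [0.4975, 0.2712, 0.1728]
tool_rot: [-0.0, 0.057, 0.998, -0.0]
contact_force: [0.2, -0.7, -0.2]
gripper_width: 0.001
```

Run:
```python
from h import *
np.set_printoptions(precision=4,suppress=True)
o=get_obs(); print(o['t'],o['eef_pos'],o['tool_rot'],o['contact_force'])
save('top','t5.png');save('side','s5.png');save('wrist','w5.png')
a=[cv2.imread('pics/'+f) for f in ['w5.png','s5.png']]
cv2.imwrite('pics/c5.png',np.hstack([cv2.resize(a[0],None,fx=.6,fy=.6),cv2.resize(a[1][140:220,220:320],None,fx=4,fy=3)])[:600,:800])
```

```text
7.1667 [0.4975 0.2712 0.1728] [-0.0004  0.0572  0.9984 -0.0003] [ 0.2094 -0.6879 -0.2054]
```

View pics/c5.png

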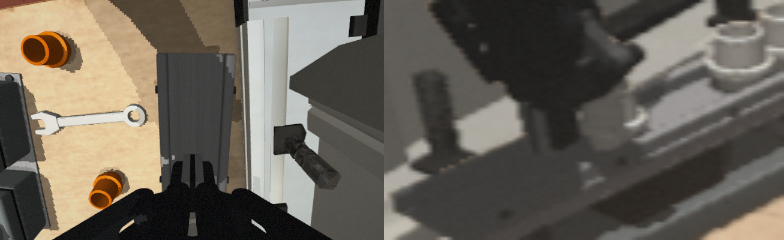

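move_arm(
  gripper=[0, 0, 0],
  xyz=[
    [0, 0, 0.4],
    [0, 0, 0.8],
    [0, 0, 0.8],
  ],
  twist=[0, 0, 0],
)

```text
t: 7.57
eef_pos: [0.4974, 0.2714, 0.1649]
tool_rot: [-0.0, 0.057, 0.998, -0.0]
contact_force: [0.4, -0.6, -0.3]
gripper_width: -0.002
```

move_arm(
  gripper=[0, 0, 0, 0, 0],
  xyz=[
    [-0.5, 0, 0],
    [-1.0, 0, 0],
    [-1.5, 0, 0],
    [-2.0, 0, 0],
    [-2.4, 0, 0],
  ],
  twist=[0, 0, 0, 0, 0],
)

```text
t: 7.98
eef_pos: [0.5223, 0.2685, 0.1655]
tool_rot: [0.0, 0.057, 0.998, 0.0]
contact_force: [-0.1, -0.4, -0.6]
gripper_width: -0.003
```

Run:
```python
from h import *
np.set_printoptions(precision=4,suppress=True)
o=get_obs(); print(o['t'],o['eef_pos'],o['contact_force'])
save('side','s6.png')
a=cv2.imread('pics/s6.png')
cv2.imwrite('pics/c6.png',cv2.resize(a[120:220,220:350],None,fx=6,fy=6)[:600,:800])
print([(np.round(d['centre'],4).tolist(),round(d['p'],2)) for d in spot_point('cup_back_mid','side')])
```

```text
7.9833 [0.5223 0.2685 0.1655] [-0.0743 -0.4453 -0.5597]
[([0.5496, 0.2664, 0.103], 0.48)]
```

View pics/c6.png

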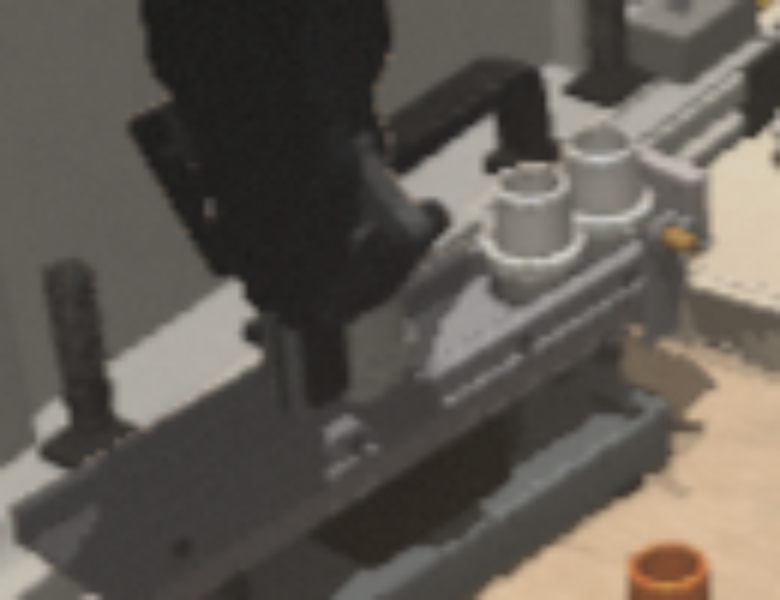

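move_arm(
  gripper=[0, 0, 0, 0, 0],
  xyz=[
    [-0.5, 0, 0],
    [-1.0, 0, 0],
    [-1.5, 0, 0],
    [-2.0, 0, 0],
    [-2.5, 0, 0],
  ],
  twist=[0, 0, 0, 0, 0],
)

```text
t: 8.5
eef_pos: [0.5469, 0.2658, 0.1654]
tool_rot: [0.0, 0.057, 0.998, 0.0]
contact_force: [-1.2, 0.4, 1.1]
gripper_width: -0.002
```

move_arm(
  gripper=[0, 0, 0, 0, 0],
  xyz=[
    [-0.4, 0, 0],
    [-0.8, 0, 0],
    [-1.2, 0, 0],
    [-1.6, 0, 0],
    [-1.8, 0, 0],
  ],
  twist=[0, 0, 0, 0, 0],
)

```text
t: 8.92
eef_pos: [0.5648, 0.2637, 0.1654]
tool_rot: [0.0, 0.057, 0.998, 0.0]
contact_force: [-0.3, 0.1, -0.2]
gripper_width: 0.003
```

Run:
```python
from h import *
np.set_printoptions(precision=4,suppress=True)
o=get_obs(); print(o['t'],o['eef_pos'],o['contact_force'])
save('side','s7.png')
a=cv2.imread('pics/s7.png')
cv2.imwrite('pics/c7.png',cv2.resize(a[120:220,220:350],None,fx=6,fy=6)[:600,:800])
print([(np.round(d['centre'],4).tolist(),round(d['p'],2)) for d in spot_point('cup_back_mid','side')])
```

```text
8.9167 [0.5648 0.2637 0.1654] [-0.2981  0.1318 -0.2274]
[([0.5906, 0.2636, 0.1053], 0.71)]
```

View pics/c7.png

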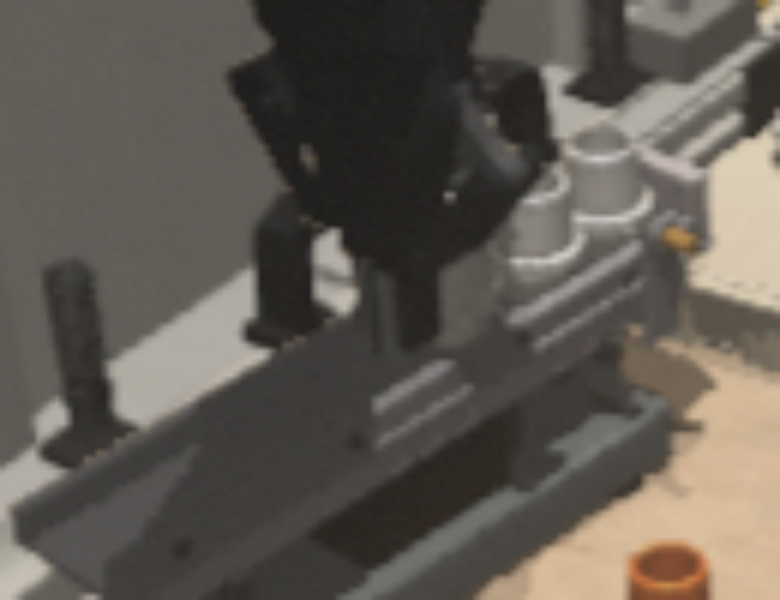

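Nearly closed; now small steps, watching the force.

move_arm(
  gripper=[0, 0, 0, 0],
  xyz=[
    [-0.2, 0, 0],
    [-0.4, 0, 0],
    [-0.6, 0, 0],
    [-0.6, 0, 0],
  ],
  twist=[0, 0, 0, 0],
)

```text
t: 9.35
eef_pos: [0.5703, 0.2631, 0.1653]
tool_rot: [-0.0, 0.057, 0.998, -0.0]
contact_force: [-1.2, 0.3, 0.1]
gripper_width: 0.002
```

move_arm(
  gripper=[0, 0, 0, 0],
  xyz=[
    [-0.1, 0, 0],
    [-0.2, 0, 0],
    [-0.3, 0, 0],
    [-0.3, 0, 0],
  ],
  twist=[0, 0, 0, 0],
)

```text
t: 9.68
eef_pos: [0.5716, 0.2633, 0.1651]
tool_rot: [-0.002, 0.056, 0.998, -0.0]
contact_force: [-6.0, 1.4, 4.0]
gripper_width: 0.003
```

move_arm(
  gripper=[0, 0, 0, 0],
  xyz=[
    [-0.1, 0, 0],
    [-0.1, 0, 0],
    [-0.1, 0, 0],
    [-0.1, 0, 0],
  ],
  twist=[0, 0, 0, 0],
)

```text
t: 10.02
eef_pos: [0.572, 0.2634, 0.1651]
tool_rot: [-0.002, 0.056, 0.998, -0.0]
contact_force: [-7.8, 0.8, 5.0]
gripper_width: -0.004
```

Run:
```python
from h import *
np.set_printoptions(precision=4,suppress=True)
o=get_obs(); print(o['t'],o['eef_pos'],o['contact_force'])
save('side','s8.png');save('top','t8.png')
a=cv2.imread('pics/s8.png');b=cv2.imread('pics/t8.png')
cv2.imwrite('pics/c8.png',np.hstack([cv2.resize(a[120:220,240:340],None,fx=4.5,fy=4.5),cv2.resize(b[100:200,210:290],None,fx=4.3,fy=4.5)])[:600,:800])
for n in ['side','top']:print([(np.round(d['centre'],4).tolist(),round(d['p'],2)) for d in spot_point('cup_back_mid',n)])
```

```text
10.0167 [0.572  0.2634 0.1651] [-7.7889  0.7599  4.9616]
[([0.598, 0.2599, 0.1042], 0.66)]
[([0.6736, 0.2543, 0.1009], 0.36)]
```

View pics/c8.png

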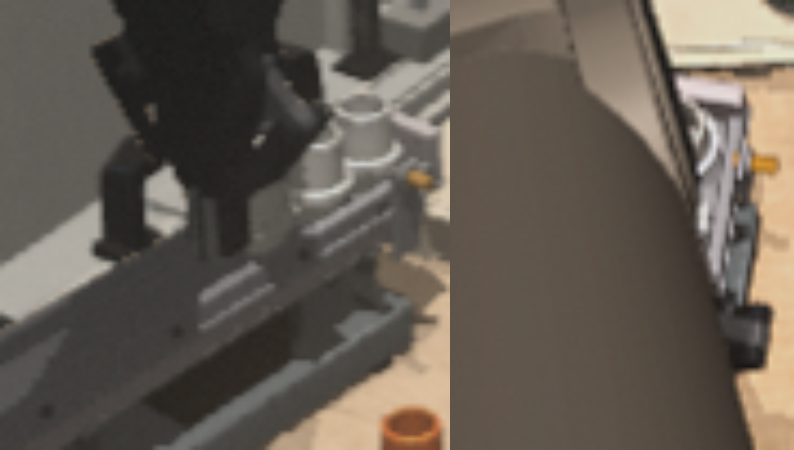

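move_arm(
  gripper=[0, 0, 0, 0, 0],
  xyz=[
    [0.5, 0, 0],
    [1.3, 0, 0],
    [2.0, 0, -0.5],
    [2.0, 0, -3.5],
    [2, 0, -7],
  ],
  twist=[0, 0, 0, 0, 0],
)

```text
t: 10.63
eef_pos: [0.5522, 0.2645, 0.2342]
tool_rot: [-0.002, 0.057, 0.998, -0.002]
contact_force: [0.3, 0.9, 0.8]
gripper_width: -0.003
```

move_arm(
  gripper=[0, 0, 0, 0, 0],
  xyz=[
    [0, -3.5, -2],
    [0, -7, -3],
    [0, -10.5, -3],
    [0, -14, -3],
    [0, -14, -3],
  ],
  twist=[0.12, 0.24, 0.36, 0.48, 0.5],
)

```text
t: 11.05
eef_pos: [0.5376, 0.1175, 0.2664]
tool_rot: [0.001, 0.31, 0.951, -0.001]
contact_force: [-1.0, -0.6, -0.1]
gripper_width: -0.001
```

Run:
```python
from ovb import *
np.set_printoptions(precision=4,suppress=True)
o=get_obs(); print(o['t'],o['eef_pos'],o['tool_rot'],o['q'])
save('side','s9.png');save('top','t9.png')
a=cv2.imread('pics/s9.png');b=cv2.imread('pics/t9.png')
cv2.imwrite('pics/c9.png',np.hstack([cv2.resize(a[120:220,240:340],None,fx=4.5,fy=4.5),cv2.resize(b[100:200,210:290],None,fx=4.3,fy=4.5)])[:600,:800])
for q in ['cup_back_mid','stop_top']:
  for n in ['side','top']:print([(np.round(d['centre'],4).tolist(),round(d['p'],2)) for d in spot_point(q,n)])
```

```text
11.05 [0.5376 0.1175 0.2664] [ 0.0007  0.3097  0.9508 -0.001 ] [-0.7484  0.341   0.5219  1.9227 -0.2063  0.9306  0.8137]
[([0.6009, 0.2621, 0.1069], 0.73)]
[([0.5975, 0.2608, 0.0983], 0.71)]
[([0.4665, 0.0252, 0.0918], 0.61), ([0.5952, 0.263, 0.1042], 0.33)]
[]
```

View pics/c9.png

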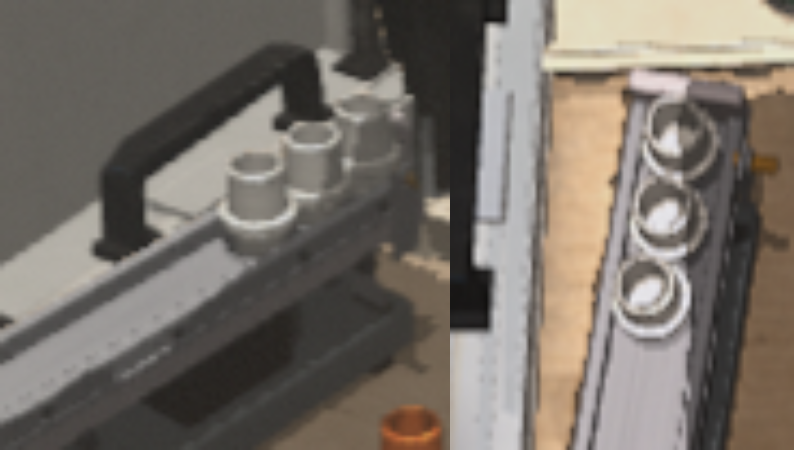

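move_arm(
  gripper=[0, 0, 0, 0, 0],
  xyz=[
    [0.1, -2.5, 1],
    [0.2, -5, 3],
    [0.25, -7.6, 5],
    [0.25, -7.6, 7],
    [0.25, -7.6, 7],
  ],
  twist=[0.04, 0.082, 0.082, 0.082, 0.082],
)

```text
t: 11.77
eef_pos: [0.49, 0.0649, 0.1925]
tool_rot: [-0.002, 0.341, 0.94, -0.002]
contact_force: [-0.5, 0.7, -0.0]
gripper_width: 0.001
```

Run:
```python
from h import *
np.set_printoptions(precision=4,suppress=True)
o=get_obs(); print(o['t'],o['eef_pos'],o['tool_rot'],np.degrees(2*np.arctan2(o['tool_rot'][2],o['tool_rot'][1]))-90)
save('side','s10.png');save('wrist','w10.png')
a=cv2.imread('pics/s10.png');b=cv2.imread('pics/w10.png')
cv2.imwrite('pics/c10.png',np.hstack([cv2.resize(a[180:300,310:430],None,fx=3.3,fy=3.3),cv2.resize(b[100:400,200:500],None,fx=1.32,fy=1.32)]))
```

```text
11.7667 [0.49   0.0649 0.1925] [-0.0024  0.3407  0.9402 -0.0018] 50.16596927833231
```

View pics/c10.png

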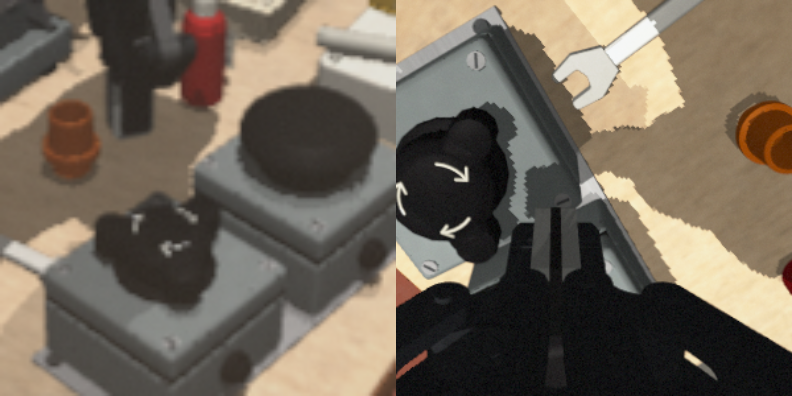

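move_arm(
  gripper=[0, 0, 0, 0],
  xyz=[
    [-0.3, -0.3, 0.5],
    [-0.5, -0.5, 1],
    [-0.5, -0.5, 1],
    [-0.5, -0.5, 1],
  ],
  twist=[0.017, 0.017, 0.017, 0.017],
)

```text
t: 12.2
eef_pos: [0.4935, 0.0582, 0.1855]
tool_rot: [0.0, 0.349, 0.937, 0.0]
contact_force: [-0.7, -0.1, -0.1]
gripper_width: 0.001
```

move_arm(
  gripper=[0, 0, 0, 0, 0],
  xyz=[
    [0.15, -0.2, 0],
    [0.15, -0.2, 1.0],
    [0.15, -0.2, 1.8],
    [0.15, -0.2, 2.4],
    [0.15, -0.2, 2.4],
  ],
  twist=[0, 0, 0, 0, 0],
)

```text
t: 12.62
eef_pos: [0.4898, 0.0575, 0.1598]
tool_rot: [-0.001, 0.349, 0.937, -0.001]
contact_force: [-0.9, 0.5, 0.9]
gripper_width: -0.003
```

Run:
```python
from h import *
np.set_printoptions(precision=4,suppress=True)
o=get_obs(); print(o['t'],o['eef_pos'],o['tool_rot'],np.degrees(2*np.arctan2(o['tool_rot'][2],o['tool_rot'][1]))-90,o['contact_force'])
save('side','s11.png');save('wrist','w11.png')
a=cv2.imread('pics/s11.png');b=cv2.imread('pics/w11.png')
cv2.imwrite('pics/c11.png',np.hstack([cv2.resize(a[200:280,320:400],None,fx=5,fy=5),cv2.resize(b[150:400,150:400],None,fx=1.6,fy=1.6)]))
```

```text
12.6167 [0.4898 0.0575 0.1598] [-0.0011  0.3488  0.9372 -0.0009] 49.166121783577836 [-0.9083  0.4591  0.8545]
```

View pics/c11.png

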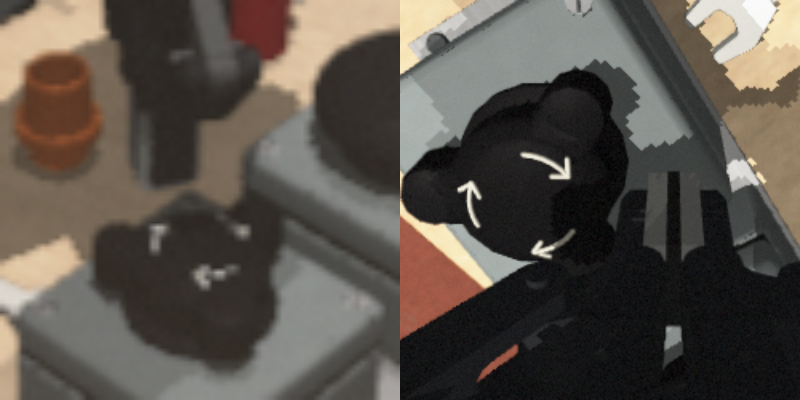

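move_arm(
  gripper=[0, 0, 0, 0, 0],
  xyz=[
    [0, 0, 0.4],
    [0, 0, 0.8],
    [0, 0, 1.2],
    [0, 0, 1.4],
    [0, 0, 1.4],
  ],
  twist=[0, 0, 0, 0, 0],
)

```text
t: 13.13
eef_pos: [0.4904, 0.0576, 0.1468]
tool_rot: [-0.0, 0.349, 0.937, -0.0]
contact_force: [-0.6, 0.1, 0.4]
gripper_width: 0.004
```

move_arm(
  gripper=[0, 0, 0, 0, 0],
  xyz=[
    [-0.41, -0.02, 0],
    [-0.81, -0.08, 0],
    [-1.21, -0.18, 0],
    [-1.6, -0.32, 0],
    [-1.97, -0.5, 0],
  ],
  twist=[0.1, 0.2, 0.3, 0.4, 0.5],
)

```text
t: 13.55
eef_pos: [0.5026, 0.041, 0.1475]
tool_rot: [0.0, 0.572, 0.82, 0.0]
contact_force: [-0.8, 3.1, 0.4]
gripper_width: 0.004
```

move_arm(
  gripper=[0, 0, 0, 0, 0],
  xyz=[
    [-0.41, -0.02, 0],
    [-0.81, -0.08, 0],
    [-1.21, -0.18, 0],
    [-1.4, -0.25, 0],
    [-1.4, -0.25, 0],
  ],
  twist=[0.1, 0.2, 0.3, 0.35, 0.35],
)

```text
t: 13.97
eef_pos: [0.5056, 0.0277, 0.1476]
tool_rot: [0.0, 0.705, 0.709, 0.001]
contact_force: [1.1, 3.2, 0.4]
gripper_width: 0.001
```

Run:
```python
from h import *
np.set_printoptions(precision=4,suppress=True)
o=get_obs(); print(o['t'],o['eef_pos'],o['tool_rot'],np.degrees(2*np.arctan2(o['tool_rot'][2],o['tool_rot'][1]))-90,o['contact_force'])
save('side','s12.png');save('wrist','w12.png')
a=cv2.imread('pics/s12.png');b=cv2.imread('pics/w12.png')
cv2.imwrite('pics/c12.png',np.hstack([cv2.resize(a[200:280,320:400],None,fx=5,fy=5),cv2.resize(b[150:400,150:400],None,fx=1.6,fy=1.6)]))
print([(np.round(d['centre'],4).tolist(),round(d['p'],2)) for d in spot_point('stop_top','side')])
```

```text
13.9667 [0.5056 0.0277 0.1476] [0.0001 0.7048 0.7094 0.0006] 0.3797714980313316 [1.0751 3.2495 0.4437]
[([0.6319, 0.2523, 0.1053], 0.43)]
```

View pics/c12.png

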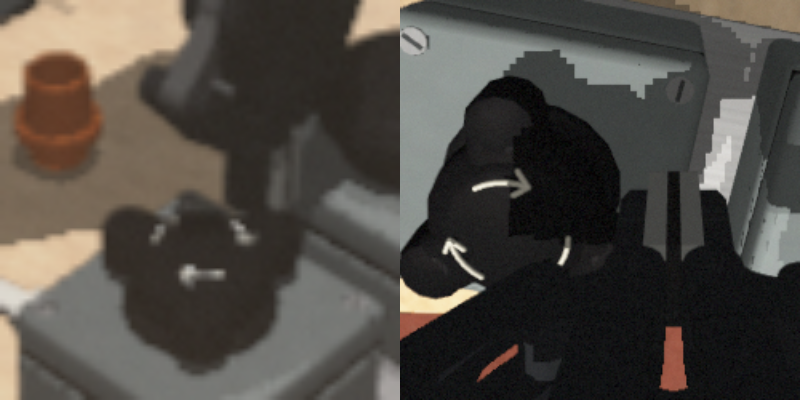

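move_arm(
  gripper=[0, 0, 0, 0],
  xyz=[
    [-0.41, -0.02, 0],
    [-0.7, -0.06, 0],
    [-0.81, -0.08, 0],
    [-0.81, -0.08, 0],
  ],
  twist=[0.1, 0.17, 0.2, 0.2],
)

```text
t: 14.45
eef_pos: [0.5049, 0.0191, 0.1477]
tool_rot: [0.0, 0.771, 0.636, 0.001]
contact_force: [3.0, 3.4, 2.8]
gripper_width: -0.006
```

Run:
```python
from h import *
np.set_printoptions(precision=4,suppress=True)
o=get_obs(); print(o['t'],o['eef_pos'],o['tool_rot'],np.degrees(2*np.arctan2(o['tool_rot'][2],o['tool_rot'][1]))-90,o['contact_force'])
save('side','s13.png');save('wrist','w13.png')
a=cv2.imread('pics/s13.png');b=cv2.imread('pics/w13.png')
cv2.imwrite('pics/c13.png',np.hstack([cv2.resize(a[200:280,320:400],None,fx=5,fy=5),cv2.resize(b[150:400,150:400],None,fx=1.6,fy=1.6)]))
print([(np.round(d['centre'],4).tolist(),round(d['p'],2)) for d in spot_point('stop_top','side')])
```

```text
14.45 [0.5049 0.0191 0.1477] [0.0003 0.7714 0.6363 0.0006] -10.961290699575116 [3.0118 3.371  2.7771]
[([0.4663, 0.0247, 0.095], 0.67)]
```

View pics/c13.png

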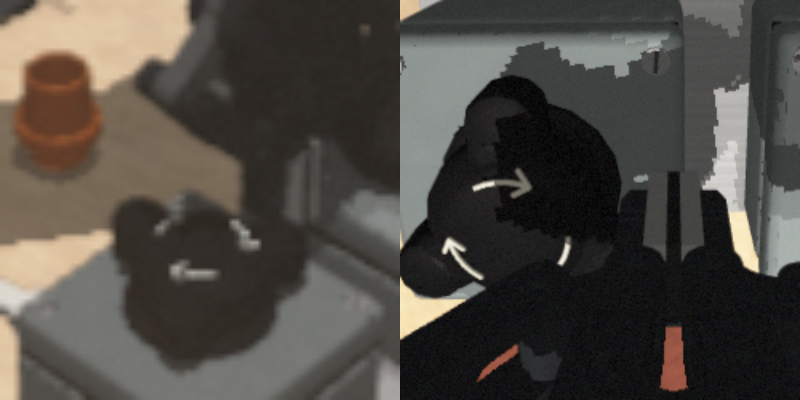

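move_arm(
  gripper=[0, 0],
  xyz=[
    [-0.25, -0.01, 0],
    [-0.25, -0.01, 0],
  ],
  twist=[0.06, 0.06],
)

```text
t: 14.77
eef_pos: [0.5042, 0.0161, 0.1477]
tool_rot: [0.001, 0.791, 0.612, 0.0]
contact_force: [4.3, 1.1, -2.2]
gripper_width: 0.001
```

move_arm(
  gripper=[0, 0, 0, 0, 0],
  xyz=[
    [0.41, -0.02, 0],
    [0.81, -0.08, 0],
    [1.21, -0.18, 0],
    [1.6, -0.32, 0],
    [1.97, -0.5, 0],
  ],
  twist=[-0.1, -0.2, -0.3, -0.4, -0.5],
)

```text
t: 15.18
eef_pos: [0.5039, 0.0366, 0.1474]
tool_rot: [0.001, 0.611, 0.791, -0.0]
contact_force: [2.3, 1.7, 0.8]
gripper_width: -0.002
```

Run:
```python
from h import *
np.set_printoptions(precision=4,suppress=True)
o=get_obs(); print(o['t'],o['eef_pos'],o['tool_rot'],np.degrees(2*np.arctan2(o['tool_rot'][2],o['tool_rot'][1]))-90,o['contact_force'])
save('side','s14.png')
a=cv2.imread('pics/s14.png')
cv2.imwrite('pics/c14.png',cv2.resize(a[200:280,320:400],None,fx=5,fy=5))
print([(np.round(d['centre'],4).tolist(),round(d['p'],2)) for d in spot_point('stop_top','side')])
```

```text
15.1833 [0.5039 0.0366 0.1474] [ 0.0005  0.6112  0.7914 -0.0001] 14.641384073954057 [2.3441 1.7191 0.7753]
[([0.4655, 0.0217, 0.1015], 0.94)]
```

View pics/c14.png

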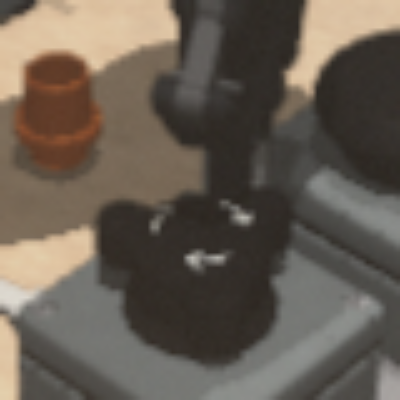

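move_arm(
  gripper=[0, 0, 0, 0, 0],
  xyz=[
    [0.41, 0.0, 0],
    [0.81, -0.05, 0],
    [1.21, -0.15, 0],
    [1.6, -0.29, 0],
    [1.97, -0.46, 0],
  ],
  twist=[-0.1, -0.2, -0.3, -0.4, -0.5],
)

```text
t: 15.7
eef_pos: [0.4929, 0.0538, 0.1467]
tool_rot: [-0.001, 0.399, 0.917, -0.001]
contact_force: [-0.0, -0.2, -0.1]
gripper_width: 0.002
```

move_arm(
  gripper=[0, 0, 0, 0, 0],
  xyz=[
    [0.4, 0.2, 0],
    [0.4, 0.2, -1],
    [0.4, 0.2, -4],
    [0.4, 0.2, -8],
    [0.4, 0.2, -12],
  ],
  twist=[-0.1, -0.1, -0.1, -0.1, -0.1],
)

```text
t: 16.12
eef_pos: [0.4917, 0.0575, 0.2681]
tool_rot: [-0.002, 0.357, 0.934, -0.002]
contact_force: [1.0, 1.3, 0.3]
gripper_width: -0.002
```

move_arm(
  gripper=[0, 0, 0, 0, 0],
  xyz=[
    [0, 3, -2],
    [0, 6, -4],
    [0, 9, -4],
    [0, 9, -4],
    [0, 9, -4],
  ],
  twist=[0, 0, 0, 0, 0],
)

```text
t: 16.53
eef_pos: [0.5527, 0.127, 0.3073]
tool_rot: [-0.0, 0.354, 0.935, -0.001]
contact_force: [-0.2, -1.1, -0.4]
gripper_width: 0.001
```

Run:
```python
from ovb import *
np.set_printoptions(precision=4,suppress=True)
o=get_obs(); print(o['t'],o['eef_pos'],o['contact_force'])
run((.4635,.0275),np.radians(-10.8),.099,np.radians(-10.8),'ovb3.png')
a=save('side','s15.png')['pixels'];b=save('top','t15.png')['pixels']
cv2.imwrite('pics/c15.png',np.hstack([cv2.resize(a[120:220,240:340],None,fx=4,fy=4),cv2.resize(b[100:200,210:290],None,fx=4,fy=4)])[:,:,::-1])
for q in ['stop_top','cup_back_mid','threadlock','spanner']:
  for n in ['side','top']:print(q,[(np.round(d['centre'],4).tolist(),round(d['p'],2)) for d in spot_point(q,n)])
```

```text
16.5333 [0.5527 0.127  0.3073] [-0.1665 -1.1412 -0.4301]
stop_top [([0.4644, 0.0233, 0.1], 0.73)]
stop_top []
cup_back_mid [([0.5972, 0.261, 0.1074], 0.77)]
cup_back_mid [([0.6, 0.264, 0.1024], 0.5)]
threadlock [([0.6769, 0.1264, 0.0006], 0.66)]
threadlock []
spanner [([0.481, 0.149, -0.0008], 0.77)]
spanner [([0.4812, 0.1476, -0.0037], 0.75)]
```

View pics/ovb3.png

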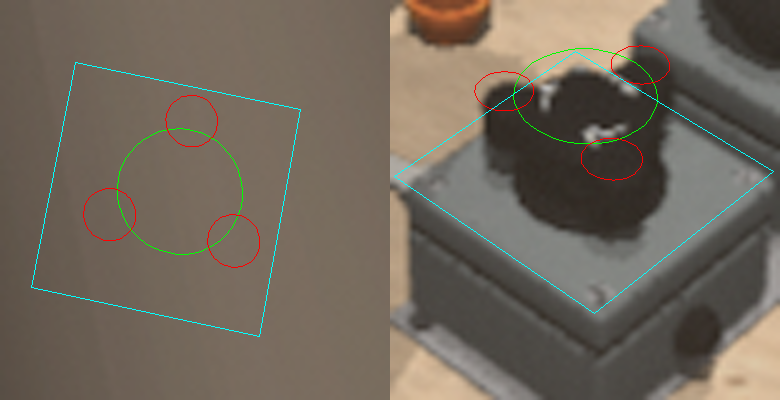

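View pics/c15.png

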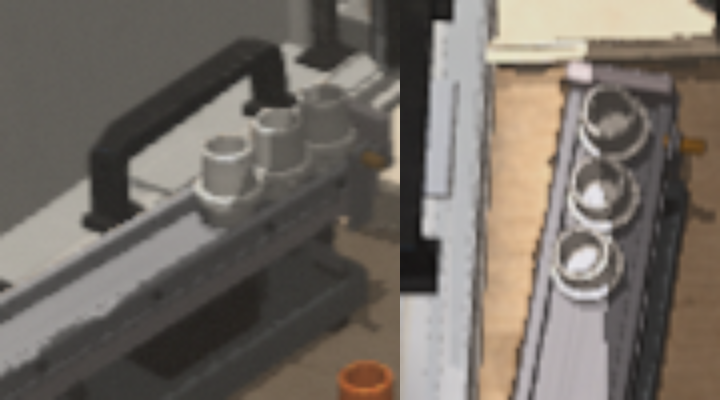

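```bash
python3 -c "
from station import *
print(get_obs()['t'],hand_in())"
```

```text
the job is handed in; nothing more can be done
17.1333 None
```

I pressed the stop button in until it latched, pushed the hung-back cup up the track until the row was closed, then twisted the button clockwise and it sprang out. I handed the job in at about 17 s; the system gives no verdict.

- **Button latched:** after the press its top sat at about 0.092 m with nothing touching it. It was still at 0.092 m after the cups had been moved.
- **Cups:** the push ended with about 8 N of resistance against the end stop. In the last side and top pictures all three cups stand upright and touching, with the back cup at about x 0.60 m, y 0.262 m in the world frame, where its place in the row should be.
- **Button released:** the side camera put its top back at about 0.100 m, and the lobes match the first picture. The arm hid it from the top camera, so this last check rests on the side camera alone.
- **Bystanders:** the spanner was found within about 3 mm of where it started. The bottle was too, though only the side camera saw it at the end. I saw no sign of the start button being touched, but I did not measure it separately at the end.
- **Robot:** it was clear of everything, with a contact reading of about 1 N, the same as in free motion.

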